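Nest the parts trays on the bench riser

TASK

Put both loose blunt-nosed steel trays away on the one bolted to the grey riser: turn each until its outline matches the tray below, nose over nose, and nest it fully home and level, one upon the other in either order. The bottom tray was bolted down a little askew, so feel or look how it really sits; set the trays down without banging them, and leave everything else on the bench where it is.

Things in the scene. Friction and masses are not known exactly. Their poses are not given: they have to be found in the camera images.
- riser_top (a point): Centre of the top of a fixed grey plate, 180 mm (x) by 120 mm (y), 30 mm above the table; z up. The bottom tray is bolted on it, rim 46 mm above this point, nose roughly to +x but askew: its middle up to 6 mm off this point in x and in y, turned up to 0.3 rad either way. That is not measured: feel or look.
- riser: The riser with the bottom tray bolted to it, which has the same shape as the loose ones and cannot move; origin on the table, 30 mm below riser_top, same axes. A tray fully nested in the bottom one has its middle 48 mm above riser_top, the next 73 mm. Once nested, only a tray's upper 25 mm stands clear for fingers.
- tray_a_centre (a point): Middle of a loose steel tray, 23 mm above its underside; x to its nose, y across, z up; any yaw. The three trays are identical: 120 mm long, 66 wide, 46 high, about 0.22 kg. Straight parallel long sides (the grip, 66 mm across) from the square end at x=-56 to x=+29 mm, then narrowing to a blunt nose 24 mm wide at x=+64. See tray_a for its section.
- tray_b_centre (a point): Middle of a loose steel tray, 23 mm above its underside; x to its nose, y across, z up; any yaw. The three trays are identical: 120 mm long, 66 wide, 46 high, about 0.22 kg. Straight parallel long sides (the grip, 66 mm across) from the square end at x=-56 to x=+29 mm, then narrowing to a blunt nose 24 mm wide at x=+64. See tray_b for its section.
- tray_a: Same tray, origin at its underside, same axes. Upper 25 mm: upright walls 3 mm thick, mouth 60 mm wide. Lower 21 mm: a foot of the same outline, set in 4.5 mm at its top, 7 mm at its bottom. The foot enters the mouth below with 1.5 mm to spare all round, nose over nose, until the body rests on the rim; misplaced or misturned it catches, up to 21 mm too high.
- tray_b: Same tray, origin at its underside, same axes. Upper 25 mm: upright walls 3 mm thick, mouth 60 mm wide. Lower 21 mm: a foot of the same outline, set in 4.5 mm at its top, 7 mm at its bottom. The foot enters the mouth below with 1.5 mm to spare all round, nose over nose, until the body rests on the rim; misplaced or misturned it catches, up to 21 mm too high.
- square_tray_mid (a point): Bystander: plain rectangular steel tray 130 x 90 mm, 35 mm high, which does not belong to the set; its middle, 17 mm up.
- tape_mid (a point): Bystander: pale roll of tape, 84 mm across, 24 mm high, lying flat; its middle.
- hammer_grip (a point): Bystander: hammer lying flat, about 0.3 m long; a point on its handle.
- wrench_grip (a point): Bystander: steel wrench lying flat, under 0.2 m long; a point on its handle.
- jar_mid (a point): Bystander: pale jar with a screw lid, 56 mm across, 70 mm high; its middle.
- spool_mid (a point): Bystander: empty grey plastic spool, 60 mm across, 45 mm high, upright; its middle.
- clamp_block_mid (a point): Bystander: aluminium block 60 x 40 x 30 mm; its middle.
Not all that is in view belongs to the job. Leave any yellow look-alike of the riser alone.

How it is judged (in metres and radians):
At the end, for the whole second after the job is handed in: Both trays nested on the bolted one, either order: middles 45 to 50.5 and 69 to 76.5 mm above the riser's top, level within 0.06 rad, within 14 mm of the riser's centre and 6 mm of each other from above, lengthwise axes within 0.09 rad, released and at rest (((z of tray_a_centre in the frame of riser_top between 0.045 and 0.0505 m and z of tray_b_centre in the frame of riser_top between 0.069 and 0.0765 m) or (z of tray_b_centre in the frame of riser_top between 0.045 and 0.0505 m and z of tray_a_centre in the frame of riser_top between 0.069 and 0.0765 m)) and horizontal distance between each of tray_a_centre, tray_b_centre and riser_top below 0.014 m and angle between each of tray_a_centre, tray_b_centre's own z axis and vertical below 0.06 rad and horizontal distance between tray_a_centre and tray_b_centre below 0.006 m and angle between the x axis of tray_a_centre and the x axis of tray_b_centre, either way round below 0.09 rad and linear speed of each of tray_a, tray_b below 0.02 m/s); the robot touches nothing.
It fails at once if a bystander is pushed more than 30 mm (distance of any of square_tray_mid, tape_mid, hammer_grip, wrench_grip, jar_mid, spool_mid, clamp_block_mid from where it was at the start of the episode above 0.03 m).
It fails at once if a loose tray is banged onto the bolted tray (base_tray) or the other loose one with more than 80 N (contact force between tray_a and tray_b above 80 N or contact force between any of tray_a, tray_b and base_tray above 80 N).
It also fails if it takes over 72 s, if anything falls off the work surface, if the arm or the gripper's body presses on something with over 40 N, if the wrist force passes 120 N, or if a joint passes its speed limit or range.

ROBOT

A 6-joint arm with a two-finger parallel gripper is mounted at the origin on the work surface. World frame = base frame: x ahead of the robot, y to its left, z up, the work surface at z = 0. Lengths are in mm, angles in rad, forces in N, time in s.
With the tool pointing down it reaches from about 300 to 875 mm from the base axis. Payload 6.4 kg.
Tool frame: the origin (TCP) lies between the finger pads; the fingertips stand 19 mm ahead of it and the grasp point (between the pads) is the TCP; z points along the fingers, y is the line along which they close (so a half turn about z gives the same grasp; the last joint's range is limited). The gripper opens to 85 mm and grips with 20 to 120 N. Pads are 22 mm wide; open, the fingers measure 114 mm over their backs; the gripper's body (76 mm by 85 mm) begins 54 mm behind the grasp point. The pads swing forward as they close: fully open they stand 13 mm farther back than shut.
Start: joints at [1.049, 0.181, 1.607, -0, 1.354, -0.206], TCP at [178.57, 546.584, 250.288] pointing down, gripper open.
Joint ranges: [-2.99, 2.99], [-0.89, 2.07], [0.3, 2.58], [-1.14, 4.28], [0, 2.63], [-3.12, 3.12]. Speed limits (rad/s): [2.57, 2.57, 3.01, 3.14, 3.14, 3.14].

INTERFACE

Orientations are given as a rotation vector (axis times angle).
In Python, from plant import sense, grab_frame, camera_params, job, find_in gives the robot as it stands.
- The arm moves only by the tool play_rows, never from a script. Its argument "plan" is a list of rows, each an object of numbers: "dx", "dy", "dz": the shift along the tool's x, y, z in cm; "wx", "wy", "wz": the turn, a rotation vector about the tool's x, y, z in rad; "jaw": the closure, from -1 (fully open) to 1 (shut). In form: [{"dx": .., "dy": .., "dz": .., "wx": .., "wy": .., "wz": .., "jaw": ..}, ...]. A call has 1 to 5 rows; each row is the pose to reach, as a shift and turn from the pose commanded when the call began, along the tool's axes at that moment; what a row does not reach only later rows make up. A row lasts 1/8 s, in which the tool goes at most 62.5 mm and 10.7 degrees, less where a joint would pass 70% of its speed; a pose out of reach is approached as far as the arm can. A call with a gripper value outside its range is refused whole. The fingers move at their own pace and stop on an object; "newtons" is the grip in N (left out, the last holds). Time passes only in rows, so rows that repeat a pose let the fingers close. It gives the time, the measured TCP pose, the force, the opening and the grip force at its end, in the units of the state.
- sense(): the state, without advancing time (a new reading comes with each control period).
- grab_frame(name): name is "scene" or "top" or "wrist"; returns (picture, depth): 384x512x3 uint8, red, green, blue; 384x512 float32, mm along the optical axis (not along the pixel's ray), 0 where there is no reading.
- camera_params(name): a dict with "fov_y" (degrees; the focal length in pixels is half the picture's height over the tangent of half this angle, whatever the lens; pixels are square), "cx", "cy" (the principal point, pixels), "rvec" (rotation vector, rad) and "tvec" (3), from world to camera coordinates, as OpenCV has them; the wrist camera has in their place "hand_eye" (4x4, takes a point from camera to tool coordinates, whose origin is the TCP and whose axes are the flange's). Camera axes: x right, y down, z forward; pixel columns grow to the right and rows downward; lengths in mm; the calibration is good to about 2 mm. The wrist camera is an equidistant fisheye: a pixel r from the principal point sees the ray r / f radians off the axis. A picture is of the moment at which its call begins: read the wrist's pose just before it. camera_params takes no time and is no camera call.
- job.job_done(): hands the job in; it is judged then, once.
Trained networks look in the newest picture that a camera, given by its name, has taken for a name from the list of things; names that differ only in an ending like _2 or _b are one class to them, and where a whole thing is asked for, a point or a joint stands for the part that bears it (a point fixed in the world has none). Each returns a list of dicts, best first, with "confidence" (0 to 1); they miss things now and then, are a little off and sometimes report something else, mostly with a low value. They report only what shows in the picture. A call takes as long as a camera call. They do not tell look-alikes from the thing itself.
- find_in(camera, query): "box" ([centre column, centre row, width, height] as shares, 0 to 1, of the picture: columns of its width, rows of its height, round what is visible of it).
The state is a dict: "time": time; "joints": joint angles; "qvel": joint speeds; "joint_efforts": joint torques, N m; "eef_pos": TCP position; "orientation": TCP orientation; "contact_force": force on the tool from outside, world axes, zero at the start; "wrist_torque": the same for the moment, N m; "grip_width": opening from 0.0 (shut) to 1.0 (fully open); "grip_force": force on a finger pad.
Only numpy, scipy, OpenCV 4.12 (cv2) and the standard library are available. Lean on these libraries where they do the work, as an engineer would, in place of code of your own. Each camera call takes 0.05 s, during which the arm holds its last target. There are 200 camera calls.

## Working session

There is one attempt and no reset: what is moved stays moved. The work goes in short steps, Python scripts to look and compute and a tool call to move; the robot and the scene stay as the last step left them, time stands still between calls to the robot, and variables do not carry over. Pictures are saved under pics/ and viewed, at most 10 in all, crops included, and the job is handed in when it is done.

Besides the shell and the picture viewer there is one more tool, called after ">>>" by a JSON object that holds its "api" and its "payload". play_rows: Moves the arm, as the interface text tells. Its arguments: {"type":"object","properties":{"plan":{"type":"array","items":{"type":"object","properties":{"dx":{"type":"number"},"dy":{"type":"number"},"dz":{"type":"number"},"wx":{"type":"number"},"wy":{"type":"number"},"wz":{"type":"number"},"jaw":{"type":"number"}}}},"newtons":{"type":"number"}},"required":["plan"]}

```bash
mkdir -p pics; ls; cat > h.py <<'E'
import numpy as np, cv2
from plant import sense, grab_frame, camera_params, job, find_in
from scipy.spatial.transform import Rotation as R
def cloud(name):
    c=camera_params(name); s=sense(); img,d=grab_frame(name)
    H,W=d.shape; f=H/2/np.tan(np.radians(c['fov_y']/2))
    v,u=np.mgrid[:H,:W].astype(float); x=(u-c['cx']); y=(v-c['cy'])
    if 'hand_eye' in c:
        r=np.hypot(x,y)+1e-9; th=r/f; t=np.tan(th); X=np.stack([t*x/r*d,t*y/r*d,d],-1)
        he=np.array(c['hand_eye']); X=X@he[:3,:3].T+he[:3,3]
        P=X@R.from_rotvec(s['orientation']).as_matrix().T+np.array(s['eef_pos'])
    else:
        M=R.from_rotvec(np.ravel(c['rvec'])).as_matrix(); X=np.stack([x/f*d,y/f*d,d],-1)
        P=(X-np.ravel(c['tvec']))@M
    P[d<=0]=np.nan
    return img,P
def save(img,n): cv2.imwrite('pics/'+n,img[:,:,::-1])
E
python3 - <<'E'
from h import *
print(sense()); 
for n in ['top','scene']:
    img,P=cloud(n); np.savez('/tmp/'+n,img=img,P=P); save(img,n+'0.png')
    for q in ['tray_a','riser','square_tray_mid']:
        for r in find_in(n,q)[:4]:
            b=r['box'];u,v=int(b[0]*512),int(b[1]*384); print(n,q,round(r['confidence'],2),u,v,int(b[2]*512),int(b[3]*384),P[v,u].round())
E
```

```text
pics
{'time': 0.0, 'joints': array([ 1.04869378e+00,  1.81549278e-01,  1.60801162e+00,  1.50017970e-05,
        1.35381720e+00, -2.06296076e-01]), 'qvel': array([ 2.62784195e-04, -1.40061025e-03,  1.23859866e-04,  4.46801315e-04,
       -5.03556906e-04, -2.69462661e-05]), 'joint_efforts': array([-1.28686956e-03, -4.44873333e+01, -3.51339877e+01, -3.40361366e-04,
        8.95336474e-03,  1.17771538e-05]), 'eef_pos': array([178.29408868, 546.10549256, 249.37775509]), 'orientation': array([-4.93911475e-01, -3.10186516e+00,  2.61188728e-03]), 'contact_force': array([-0.38051471,  0.2508896 ,  0.16668635]), 'wrist_torque': array([-0.00062131,  0.00152678,  0.00077037]), 'grip_force': 0.0, 'grip_width': 0.9999249454401886}
top tray_a 0.89 362 163 46 34 [ 562. -286.    1.]
top tray_a 0.87 163 171 45 39 [540. 281.   2.]
top riser 0.78 135 277 68 80 [245. 341.  31.]
top riser 0.57 369 295 56 73 [ 200. -287.   27.]
top square_tray_mid 0.8 230 97 40 52 [758.  91.   1.]
scene tray_a 0.71 185 161 25 30 [ 555. -296.    2.]
scene tray_a 0.67 298 270 52 36 [510. 255.   8.]
scene riser 0.96 273 124 54 26 [ 215. -278.   29.]
scene riser 0.6 395 243 75 41 [253. 340.  30.]
scene riser 0.58 226 220 69 36 [596.  43.  55.]
scene riser 0.54 264 175 21 14 [385. -83.  18.]
scene square_tray_mid 0.18 297 270 49 38 [512. 254.   7.]
```

```bash
python3 - <<'E'
from h import *
z=np.load('/tmp/top.npz');img=z['img'];P=z['P']
cv2.imwrite('pics/top0b.png',cv2.resize(img[:,:,::-1],(800,600),interpolation=cv2.INTER_CUBIC))
for nm,(u,v) in dict(A=(362,163),B=(163,171),R1=(135,277),R2=(369,295),mid=(250,155)).items():
    w=P[v-45:v+45,u-45:u+45]; c=P[v,u]
    zz=w[...,2]; m=(zz>(60 if nm[0] in'Rm' else 32))&(zz<95)
    print(nm,m.sum(),w[m].min(0).round() if m.any() else'',w[m].max(0).round() if m.any() else '')
E
```

```text
A 280 [ 510. -341.   32.] [ 598. -215.   52.]
B 260 [434. 206.  32.] [585. 394.  52.]
R1 0  
R2 0  
mid 233 [522. -34.  60.] [644.  68.  81.]
```

View pics/top0b.png

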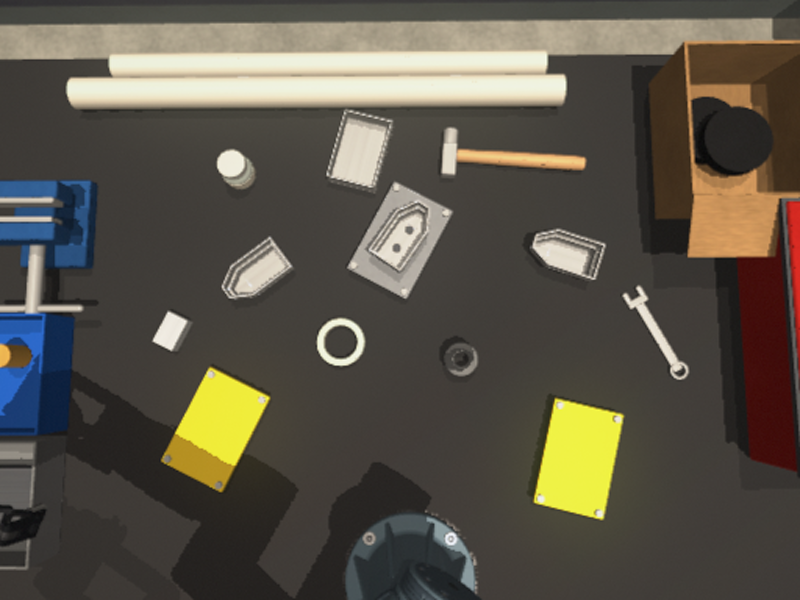

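View pics/scene0.png

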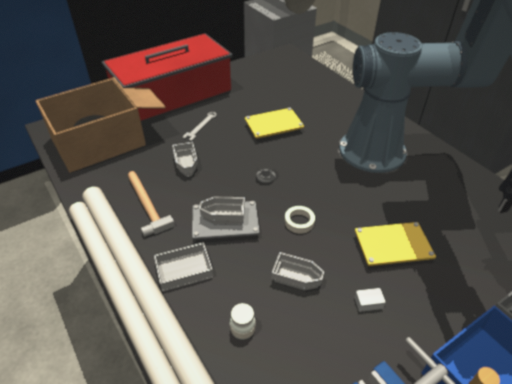

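The top picture (800x600) shows the grey riser with the bolted tray at (400,240), nose up-right. One loose tray is at (257,268) with its nose to the lower left. The other is at (570,252) with its nose to the left. Next I fit the rim outlines.

```bash
cat >> h.py <<'E'
from scipy.optimize import least_squares
POLY=np.array([[-56,-33],[29,-33],[64,-12],[64,12],[29,33],[-56,33]],float)
A=POLY;B=np.roll(POLY,-1,0)
def sd(p):  # signed distance, + inside
    e=B-A; t=np.clip(((p[:,None]-A)*e).sum(-1)/(e*e).sum(-1),0,1)
    dist=np.linalg.norm(p[:,None]-(A+t[...,None]*e),axis=-1).min(1)
    n=np.stack([-e[:,1],e[:,0]],-1); inside=(((p[:,None]-A)*n).sum(-1)>0).all(1)
    return np.where(inside,dist,-dist)
def fit(P,c,zlo,zhi,rad=75,y0=None,span=0.6):
    Q=P.reshape(-1,3); Q=Q[np.isfinite(Q).all(1)]
    Q=Q[(Q[:,2]>zlo)&(Q[:,2]<zhi)&(np.hypot(*(Q[:,:2]-c).T)<rad)][:,:]
    c0=(Q[:,:2].max(0)+Q[:,:2].min(0))/2; best=None
    if len(Q)>3000: Q=Q[::len(Q)//3000+1]
    def f(x):
        cs,sn=np.cos(x[2]),np.sin(x[2]); return sd((Q[:,:2]-x[:2])@np.array([[cs,-sn],[sn,cs]]))-1.5
    for y in (np.arange(-np.pi,np.pi,0.4) if y0 is None else [y0-.2,y0,y0+.2]):
        r=least_squares(f,[*c0,y],loss='soft_l1',f_scale=2,x_scale=[1,1,.02])
        if best is None or r.cost<best.cost: best=r
    return best.x.round(3),len(Q),round(float(np.abs(f(best.x)).mean()),2),round(float(np.median(Q[:,2])),1)
E
python3 - <<'E'
from h import *
P=np.load('/tmp/top.npz')['P']
print('A',fit(P,(562,-286),38,54)); print('B',fit(P,(530,270),38,54))
print('base',fit(P,(590,10),68,84))
w=P.reshape(-1,3); m=(w[:,2]>22)&(w[:,2]<38)&(np.hypot(w[:,0]-590,w[:,1]-10)<130)
print(m.sum(),cv2.minAreaRect(w[m][:,:2].astype(np.float32)))
c=camera_params('wrist');print(c)
E
```

```text
A (array([ 558.507, -278.306,    1.245]), 216, 0.94, 45.5)
B (array([526.399, 269.753,   2.22 ]), 204, 0.95, 45.8)
base (array([584.518,  10.73 ,  -0.603]), 186, 0.89, 75.7)
2263 ((600.2835083007812, 41.572242736816406), (178.39889526367188, 182.81256103515625), 61.99036407470703)
{'fov_y': 65.70646984690485, 'cx': 262.9160420375667, 'cy': 193.19919942318842, 'hand_eye': array([[-1.00672183e-03, -9.60453493e-01, -2.78438636e-01,
         7.07853318e+01],
       [ 9.99999493e-01, -9.57746172e-04, -3.11920318e-04,
         5.92369813e-01],
       [ 3.29114212e-05, -2.78438809e-01,  9.60453970e-01,
        -1.22925053e+02],
       [ 0.00000000e+00,  0.00000000e+00,  0.00000000e+00,
         1.00000000e+00]])}
```

```bash
cat >> h.py <<'E'
def go(x,y,z,yaw):
    "shift/turn in tool axes (cm, rad) from here to the tool-down pose with tool x at yaw"
    s=sense(); M=R.from_rotvec(s['orientation']).as_matrix()
    T=R.from_euler('z',yaw).as_matrix()@np.diag([1,-1,-1.])
    d=M.T@(np.array([x,y,z])-s['eef_pos'])/10; w=R.from_matrix(M.T@T).as_rotvec()
    print('t',round(s['time'],2),'at',s['eef_pos'].round(1),'yaw',round(np.arctan2(M[1,0],M[0,0]),3),'d',d.round(2),'w',w.round(3),'j6',s['joints'][5].round(2),'F',s['contact_force'].round(1),'grip',round(s['grip_width'],3),round(s['grip_force'],1))
E
python3 -c "
from h import *
go(526.4,269.8,170,2.22)"
```

```text
t 0.4 at [178.5 546.5 250.1] yaw 2.826 d [-41.66 -15.5    8.01] w [-0.     0.     0.606] j6 -0.21 F [ 0.4  0.6 -0.5] grip 0.998 0.0
```

>>> {"api": "play_rows", "payload": {"plan": [{"dx": -41.7,"dy": -15.5,"dz": 8,"wz": 0.606,"jaw": -1},{"dx": -41.7,"dy": -15.5,"dz": 8,"wz": 0.606,"jaw": -1},{"dx": -41.7,"dy": -15.5,"dz": 8,"wz": 0.606,"jaw": -1},{"dx": -41.7,"dy": -15.5,"dz": 8,"wz": 0.606,"jaw": -1},{"dx": -41.7,"dy": -15.5,"dz": 8,"wz": 0.606,"jaw": -1}], "newtons": 40}}

```text
invalid input at $.plan[0]: expected keys dx, dy, dz, wx, wy, wz, jaw
```

```bash
python3 -c "
from h import *
go(526.4,269.8,170,2.22)"
```

```text
t 0.4 at [178.5 546.5 250.1] yaw 2.826 d [-41.66 -15.5    8.01] w [-0.     0.     0.606] j6 -0.21 F [ 0.4  0.6 -0.5] grip 0.998 0.0
```

>>> {"api": "play_rows", "payload": {"plan": [{"dx": -41.7,"dy": -15.5,"dz": 8,"wx": 0,"wy": 0,"wz": 0.606,"jaw": -1},{"dx": -41.7,"dy": -15.5,"dz": 8,"wx": 0,"wy": 0,"wz": 0.606,"jaw": -1},{"dx": -41.7,"dy": -15.5,"dz": 8,"wx": 0,"wy": 0,"wz": 0.606,"jaw": -1},{"dx": -41.7,"dy": -15.5,"dz": 8,"wx": 0,"wy": 0,"wz": 0.606,"jaw": -1},{"dx": -41.7,"dy": -15.5,"dz": 8,"wx": 0,"wy": 0,"wz": 0.606,"jaw": -1}], "newtons": 40}}

```text
time: 1.02
eef_pos: [420.8, 353.9, 195.0]
orientation: [1.398, 2.813, 0.001]
contact_force: [0.2, 0.6, -0.2]
grip_width: 1.002
grip_force: 0.0
```

```bash
python3 -c "
from h import *
go(526.4,269.8,170,2.22)"
```

```text
t 1.02 at [420.8 353.9 195. ] yaw 2.219 d [-13.08   3.33   2.5 ] w [ 0.001  0.    -0.001] j6 -0.17 F [ 0.2  0.6 -0.2] grip 1.002 0.0
```

>>> {"api": "play_rows", "payload": {"plan": [{"dx": -13,"dy": 3.3,"dz": 2.5,"wx": 0,"wy": 0,"wz": 0,"jaw": -1},{"dx": -13,"dy": 3.3,"dz": 2.5,"wx": 0,"wy": 0,"wz": 0,"jaw": -1},{"dx": -13,"dy": 3.3,"dz": 2.5,"wx": 0,"wy": 0,"wz": 0,"jaw": -1},{"dx": -13,"dy": 3.3,"dz": 2.5,"wx": 0,"wy": 0,"wz": 0,"jaw": -1},{"dx": -13,"dy": 3.3,"dz": 2.5,"wx": 0,"wy": 0,"wz": 0,"jaw": -1}]}}

```text
time: 1.65
eef_pos: [523.1, 272.7, 170.2]
orientation: [-1.395, -2.814, -0.0]
contact_force: [0.2, -0.1, -0.0]
grip_width: 1.002
grip_force: 0.0
```

```bash
python3 - <<'E'
from h import *
img,P=cloud('wrist'); save(img,'w1.png')
f=fit(P,(526,270),38,54); print(f)
x=f[0]; x[2]%=2*np.pi
go(x[0],x[1],41,x[2])
E
```

```text
(array([528.57 , 272.03 ,  -4.061]), 1622, 0.92, 45.1)
t 1.7 at [523.1 272.9 170.3] yaw 2.222 d [-0.4   0.38 12.93] w [ 0. -0. -0.] j6 -0.37 F [ 0.4  0.5 -0. ] grip 0.999 0.0
```

View pics/w1.png

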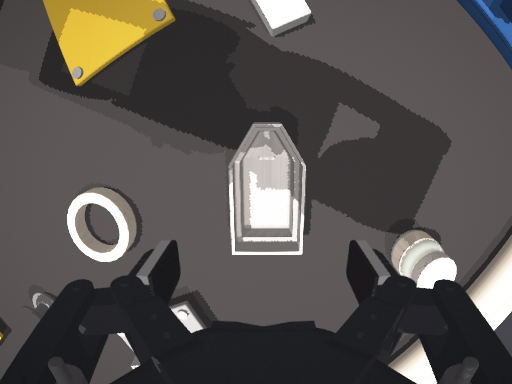

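The wrist view shows the tray centred at about (267,190), nose up in the image, with the fingers either side of it. I descend and grip.

>>> {"api": "play_rows", "payload": {"plan": [{"dx": -0.4,"dy": 0.4,"dz": 4,"wx": 0,"wy": 0,"wz": 0,"jaw": -1},{"dx": -0.4,"dy": 0.4,"dz": 8,"wx": 0,"wy": 0,"wz": 0,"jaw": -1},{"dx": -0.4,"dy": 0.4,"dz": 11,"wx": 0,"wy": 0,"wz": 0,"jaw": -1},{"dx": -0.4,"dy": 0.4,"dz": 12.9,"wx": 0,"wy": 0,"wz": 0,"jaw": -1},{"dx": -0.4,"dy": 0.4,"dz": 12.9,"wx": 0,"wy": 0,"wz": 0,"jaw": -1}]}}

```text
time: 2.33
eef_pos: [528.4, 271.3, 40.0]
orientation: [-1.395, -2.813, 0.003]
contact_force: [0.1, 1.0, 0.3]
grip_width: 0.995
grip_force: 0.0
```

>>> {"api": "play_rows", "payload": {"plan": [{"dx": 0,"dy": 0,"dz": 0,"wx": 0,"wy": 0,"wz": 0,"jaw": 1},{"dx": 0,"dy": 0,"dz": 0,"wx": 0,"wy": 0,"wz": 0,"jaw": 1},{"dx": 0,"dy": 0,"dz": 0,"wx": 0,"wy": 0,"wz": 0,"jaw": 1},{"dx": 0,"dy": 0,"dz": 0,"wx": 0,"wy": 0,"wz": 0,"jaw": 1},{"dx": 0,"dy": 0,"dz": 0,"wx": 0,"wy": 0,"wz": 0,"jaw": 1}], "newtons": 40}}

```text
time: 2.95
eef_pos: [531.0, 271.3, 42.8]
orientation: [1.396, 2.812, 0.003]
contact_force: [-0.6, 0.7, 6.6]
grip_width: 0.764
grip_force: 46.7
```

```bash
python3 - <<'E'
from h import *
go(584.5,10.7,250,-.603)
E
```

```text
t 2.95 at [531.  271.3  42.8] yaw 2.22 d [-24.01 -11.43 -20.73] w [ 2.000e-03 -4.000e-03  2.823e+00] j6 -0.38 F [-0.6  0.7  6.6] grip 0.764 46.7
```

>>> {"api": "play_rows", "payload": {"plan": [{"dx": 0,"dy": 0,"dz": -3,"wx": 0,"wy": 0,"wz": 0,"jaw": 1},{"dx": 0,"dy": 0,"dz": -7,"wx": 0,"wy": 0,"wz": 0,"jaw": 1},{"dx": 0,"dy": 0,"dz": -12,"wx": 0,"wy": 0,"wz": 0.15,"jaw": 1},{"dx": 0,"dy": 0,"dz": -17,"wx": 0,"wy": 0,"wz": 0.33,"jaw": 1},{"dx": 0,"dy": 0,"dz": -19,"wx": 0,"wy": 0,"wz": 0.51,"jaw": 1}]}}

```text
time: 3.58
eef_pos: [531.3, 271.1, 235.2]
orientation: [2.067, 2.362, 0.008]
contact_force: [-0.3, -0.4, -2.9]
grip_width: 0.761
grip_force: 46.0
```

>>> {"api": "play_rows", "payload": {"plan": [{"dx": 0,"dy": 0,"dz": 0,"wx": 0,"wy": 0,"wz": 0.18,"jaw": 1},{"dx": 0,"dy": 0,"dz": 0,"wx": 0,"wy": 0,"wz": 0.36,"jaw": 1},{"dx": 0,"dy": 0,"dz": 0,"wx": 0,"wy": 0,"wz": 0.54,"jaw": 1},{"dx": 0,"dy": 0,"dz": 0,"wx": 0,"wy": 0,"wz": 0.72,"jaw": 1},{"dx": 0,"dy": 0,"dz": 0,"wx": 0,"wy": 0,"wz": 0.9,"jaw": 1}]}}

```text
time: 4.2
eef_pos: [529.5, 270.6, 230.9]
orientation: [2.891, 1.229, -0.001]
contact_force: [0.3, 0.2, -0.7]
grip_width: 0.765
grip_force: 46.0
```

>>> {"api": "play_rows", "payload": {"plan": [{"dx": 0,"dy": 0,"dz": 0,"wx": 0,"wy": 0,"wz": 0.18,"jaw": 1},{"dx": 0,"dy": 0,"dz": 0,"wx": 0,"wy": 0,"wz": 0.36,"jaw": 1},{"dx": 0,"dy": 0,"dz": 0,"wx": 0,"wy": 0,"wz": 0.54,"jaw": 1},{"dx": 0,"dy": 0,"dz": 0,"wx": 0,"wy": 0,"wz": 0.72,"jaw": 1},{"dx": 0,"dy": 0,"dz": 0,"wx": 0,"wy": 0,"wz": 0.9,"jaw": 1}]}}

```text
time: 4.82
eef_pos: [529.5, 270.6, 230.9]
orientation: [3.138, -0.151, -0.0]
contact_force: [-0.4, 0.2, -1.5]
grip_width: 0.762
grip_force: 46.0
```

```bash
python3 - <<'E'
from h import *
go(686,159,230,-.603)
E
```

```text
t 4.83 at [529.5 270.6 230.9] yaw -0.096 d [16.65  9.61  0.08] w [0.    0.    0.507] j6 1.94 F [-0.4  0.2 -1.5] grip 0.762 46.0
```

>>> {"api": "play_rows", "payload": {"plan": [{"dx": 4,"dy": 2.4,"dz": 0,"wx": 0,"wy": 0,"wz": 0.15,"jaw": 1},{"dx": 8,"dy": 4.8,"dz": 0,"wx": 0,"wy": 0,"wz": 0.3,"jaw": 1},{"dx": 12,"dy": 7.2,"dz": 0,"wx": 0,"wy": 0,"wz": 0.45,"jaw": 1},{"dx": 16.6,"dy": 9.6,"dz": 0,"wx": 0,"wy": 0,"wz": 0.507,"jaw": 1},{"dx": 16.6,"dy": 9.6,"dz": 0,"wx": 0,"wy": 0,"wz": 0.507,"jaw": 1}]}}

```text
time: 5.45
eef_pos: [688.6, 156.9, 229.9]
orientation: [3.0, -0.931, 0.0]
contact_force: [-0.9, 0.7, -2.2]
grip_width: 0.761
grip_force: 46.0
```

>>> {"api": "play_rows", "payload": {"plan": [{"dx": 0,"dy": 0,"dz": 0,"wx": 0,"wy": 0,"wz": 0,"jaw": 1},{"dx": 0,"dy": 0,"dz": 0,"wx": 0,"wy": 0,"wz": 0,"jaw": 1}]}}

```text
time: 5.7
eef_pos: [685.5, 161.2, 231.0]
orientation: [-3.003, 0.922, 0.001]
contact_force: [-0.2, -0.3, -1.8]
grip_width: 0.762
grip_force: 46.0
```

```bash
python3 - <<'E'
from h import *
img,P=cloud('wrist'); save(img,'w2.png'); s=sense(); p=s['eef_pos']
print('base',fit(P,(584.5,10.7),68,84,80,-.603))
for a,b in((-2,12),(0,9)): print('held',fit(P,p[:2],p[2]+a,p[2]+b,80,-.603))
go(584.5,10.7,200,-.603)
E
```

```text
base (array([587.931,  12.444,  -0.605]), 1430, 0.83, 74.1)
held (array([ 6.86144e+02,  1.61449e+02, -5.98000e-01]), 2367, 1.76, 233.5)
held (array([ 6.86175e+02,  1.61449e+02, -5.98000e-01]), 2050, 1.48, 233.5)
t 5.75 at [685.6 161.2 231.2] yaw -0.596 d [ 0.08 18.14  3.12] w [-0.     0.     0.007] j6 2.23 F [ 0.5 -0.2 -1.9] grip 0.754 46.0
```

View pics/w2.png

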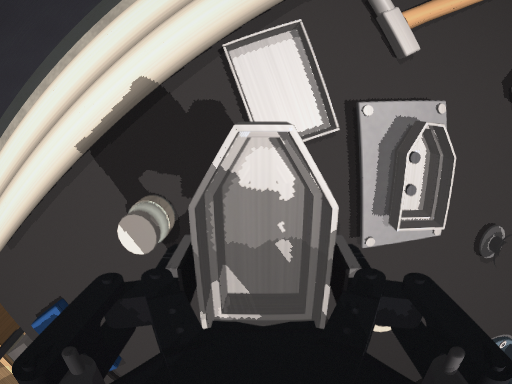

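The held tray is centred in the jaws, and the bolted tray shows at about (428,178), bearing two bolt heads. I move over it.

```bash
python3 - <<'E'
from h import *
go(586.8,12.4,135,-.603)
E
```

```text
t 5.75 at [685.6 161.2 231.2] yaw -0.596 d [ 0.17 17.87  9.62] w [-0.     0.     0.007] j6 2.23 F [ 0.5 -0.2 -1.9] grip 0.754 46.0
```

>>> {"api": "play_rows", "payload": {"plan": [{"dx": 0.2,"dy": 4,"dz": 0,"wx": 0,"wy": 0,"wz": 0.007,"jaw": 1},{"dx": 0.2,"dy": 9,"dz": 1,"wx": 0,"wy": 0,"wz": 0.007,"jaw": 1},{"dx": 0.2,"dy": 14,"dz": 4,"wx": 0,"wy": 0,"wz": 0.007,"jaw": 1},{"dx": 0.2,"dy": 17.9,"dz": 7,"wx": 0,"wy": 0,"wz": 0.007,"jaw": 1},{"dx": 0.2,"dy": 17.9,"dz": 9.6,"wx": 0,"wy": 0,"wz": 0.007,"jaw": 1}]}}

```text
time: 6.38
eef_pos: [585.6, 9.8, 134.6]
orientation: [2.998, -0.937, -0.0]
contact_force: [0.7, 1.2, -2.3]
grip_width: 0.761
grip_force: 46.2
```

>>> {"api": "play_rows", "payload": {"plan": [{"dx": 0,"dy": 0,"dz": 0,"wx": 0,"wy": 0,"wz": 0,"jaw": 1},{"dx": 0,"dy": 0,"dz": 0,"wx": 0,"wy": 0,"wz": 0,"jaw": 1}]}}

```text
time: 6.62
eef_pos: [588.3, 11.7, 136.5]
orientation: [-3.0, 0.933, -0.003]
contact_force: [0.4, -0.1, -1.9]
grip_width: 0.764
grip_force: 46.2
```

```bash
python3 - <<'E'
from h import *
img,P=cloud('wrist'); save(img,'w3.png'); p=sense()['eef_pos']
print('held',fit(P,p[:2],p[2]-1,p[2]+8,80,-.603))
Q=P.reshape(-1,3);Q=Q[np.isfinite(Q).all(1)]
Q=Q[(np.abs(Q[:,2]-p[2]-2.5)<6)&(np.hypot(*(Q-p)[:,:2].T)<72)]-p
a=np.array([np.cos(-.603),np.sin(-.603)]); L=Q[:,:2]@a
for l in(-50,0,30,60): k=abs(L-l)<8; print(l,k.sum(),np.percentile(Q[k,2],[50,90]).round(1))
go(586.8,12.4,118,-.603)
E
```

```text
held (array([588.909,  11.995,  -0.606]), 2089, 1.49, 138.9)
-50 5 [-3.  -1.6]
0 885 [2.2 6.8]
30 609 [2.  2.9]
60 907 [2.3 3.2]
t 6.67 at [588.7  11.7 136.8] yaw -0.603 d [-0.2   0.05  1.88] w [-0.001 -0.003  0.   ] j6 1.99 F [-0.6 -1.3 -2.4] grip 0.762 46.2
```

View pics/w3.png

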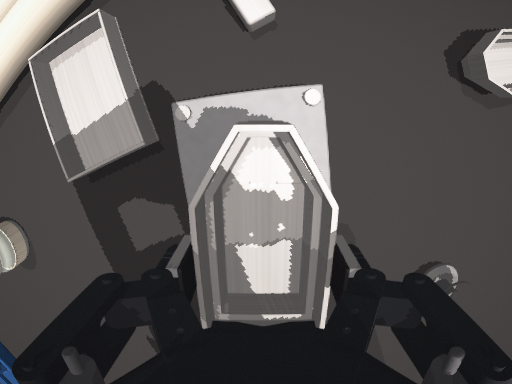

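The held tray sits level over the base. I lower it in small steps and watch the force.

>>> {"api": "play_rows", "payload": {"plan": [{"dx": -0.1,"dy": 0.0,"dz": 0.5,"wx": 0,"wy": 0,"wz": 0,"jaw": 1},{"dx": -0.1,"dy": 0.0,"dz": 1.0,"wx": 0,"wy": 0,"wz": 0,"jaw": 1},{"dx": -0.1,"dy": 0.0,"dz": 1.5,"wx": 0,"wy": 0,"wz": 0,"jaw": 1},{"dx": -0.1,"dy": 0.0,"dz": 1.8,"wx": 0,"wy": 0,"wz": 0,"jaw": 1},{"dx": -0.1,"dy": 0.0,"dz": 2.1,"wx": 0,"wy": 0,"wz": 0,"jaw": 1}]}}

```text
time: 7.3
eef_pos: [586.6, 11.6, 113.7]
orientation: [2.999, -0.935, -0.0]
contact_force: [-0.1, 0.2, -2.9]
grip_width: 0.76
grip_force: 46.2
```

>>> {"api": "play_rows", "payload": {"plan": [{"dx": 0,"dy": 0,"dz": 0.1,"wx": 0,"wy": 0,"wz": 0,"jaw": 1},{"dx": 0,"dy": 0,"dz": 0.2,"wx": 0,"wy": 0,"wz": 0,"jaw": 1},{"dx": 0,"dy": 0,"dz": 0.3,"wx": 0,"wy": 0,"wz": 0,"jaw": 1}]}}

```text
time: 7.68
eef_pos: [586.7, 11.6, 111.1]
orientation: [-2.999, 0.935, -0.0]
contact_force: [0.4, 0.1, -1.7]
grip_width: 0.757
grip_force: 46.2
```

>>> {"api": "play_rows", "payload": {"plan": [{"dx": 0,"dy": 0,"dz": 0.15,"wx": 0,"wy": 0,"wz": 0,"jaw": 1},{"dx": 0,"dy": 0,"dz": 0.3,"wx": 0,"wy": 0,"wz": 0,"jaw": 1},{"dx": 0,"dy": 0,"dz": 0.45,"wx": 0,"wy": 0,"wz": 0,"jaw": 1},{"dx": 0,"dy": 0,"dz": 0.6,"wx": 0,"wy": 0,"wz": 0,"jaw": 1},{"dx": 0,"dy": 0,"dz": 0.6,"wx": 0,"wy": 0,"wz": 0,"jaw": 1}]}}

```text
time: 8.3
eef_pos: [586.5, 11.7, 104.8]
orientation: [2.999, -0.935, -0.0]
contact_force: [0.2, 0.6, -2.3]
grip_width: 0.761
grip_force: 46.2
```

>>> {"api": "play_rows", "payload": {"plan": [{"dx": 0,"dy": 0,"dz": 0.1,"wx": 0,"wy": 0,"wz": 0,"jaw": 1},{"dx": 0,"dy": 0,"dz": 0.2,"wx": 0,"wy": 0,"wz": 0,"jaw": 1},{"dx": 0,"dy": 0,"dz": 0.3,"wx": 0,"wy": 0,"wz": 0,"jaw": 1}]}}

```text
time: 8.68
eef_pos: [586.7, 11.6, 101.9]
orientation: [2.999, -0.935, 0.0]
contact_force: [0.2, 0.3, -2.4]
grip_width: 0.755
grip_force: 46.2
```

>>> {"api": "play_rows", "payload": {"plan": [{"dx": 0,"dy": 0,"dz": 0.08,"wx": 0,"wy": 0,"wz": 0,"jaw": 1},{"dx": 0,"dy": 0,"dz": 0.16,"wx": 0,"wy": 0,"wz": 0,"jaw": 1},{"dx": 0,"dy": 0,"dz": 0.24,"wx": 0,"wy": 0,"wz": 0,"jaw": 1},{"dx": 0,"dy": 0,"dz": 0.24,"wx": 0,"wy": 0,"wz": 0,"jaw": 1}]}}

```text
time: 9.18
eef_pos: [586.6, 11.7, 99.5]
orientation: [2.999, -0.935, -0.0]
contact_force: [-0.2, -0.4, -2.4]
grip_width: 0.763
grip_force: 46.2
```

>>> {"api": "play_rows", "payload": {"plan": [{"dx": 0,"dy": 0,"dz": 0.05,"wx": 0,"wy": 0,"wz": 0,"jaw": 1},{"dx": 0,"dy": 0,"dz": 0.1,"wx": 0,"wy": 0,"wz": 0,"jaw": 1}]}}

```text
time: 9.43
eef_pos: [586.7, 11.7, 98.6]
orientation: [2.999, -0.935, 0.0]
contact_force: [-0.2, -0.1, -2.1]
grip_width: 0.763
grip_force: 46.2
```

>>> {"api": "play_rows", "payload": {"plan": [{"dx": 0,"dy": 0,"dz": 0.05,"wx": 0,"wy": 0,"wz": 0,"jaw": 1},{"dx": 0,"dy": 0,"dz": 0.1,"wx": 0,"wy": 0,"wz": 0,"jaw": 1}]}}

```text
time: 9.68
eef_pos: [586.7, 11.7, 97.9]
orientation: [2.999, -0.935, -0.0]
contact_force: [-1.7, 1.0, 3.0]
grip_width: 0.765
grip_force: 46.9
```

>>> {"api": "play_rows", "payload": {"plan": [{"dx": 0,"dy": 0,"dz": 0.05,"wx": 0,"wy": 0,"wz": 0,"jaw": 1},{"dx": 0,"dy": 0,"dz": 0.1,"wx": 0,"wy": 0,"wz": 0,"jaw": 1}]}}

```text
time: 9.93
eef_pos: [586.7, 11.6, 97.8]
orientation: [2.999, -0.934, -0.0]
contact_force: [-6.0, 1.4, 11.4]
grip_width: 0.761
grip_force: 47.9
```

Contact came at the expected height. I release and rise.

>>> {"api": "play_rows", "payload": {"plan": [{"dx": 0,"dy": 0,"dz": -0.1,"wx": 0,"wy": 0,"wz": 0,"jaw": -1},{"dx": 0,"dy": 0,"dz": -0.1,"wx": 0,"wy": 0,"wz": 0,"jaw": -1},{"dx": 0,"dy": 0,"dz": -0.1,"wx": 0,"wy": 0,"wz": 0,"jaw": -1},{"dx": 0,"dy": 0,"dz": -0.1,"wx": 0,"wy": 0,"wz": 0,"jaw": -1}]}}

```text
time: 10.42
eef_pos: [586.6, 11.6, 97.5]
orientation: [-2.999, 0.935, 0.0]
contact_force: [0.2, 0.2, -0.2]
grip_width: 1.002
grip_force: 0.0
```

>>> {"api": "play_rows", "payload": {"plan": [{"dx": 0,"dy": 0,"dz": -2,"wx": 0,"wy": 0,"wz": 0,"jaw": -1},{"dx": 0,"dy": 0,"dz": -5,"wx": 0,"wy": 0,"wz": 0,"jaw": -1},{"dx": 0,"dy": 0,"dz": -10,"wx": 0,"wy": 0,"wz": 0,"jaw": -1},{"dx": 0,"dy": 0,"dz": -13,"wx": 0,"wy": 0,"wz": 0,"jaw": -1},{"dx": 0,"dy": 0,"dz": -13,"wx": 0,"wy": 0,"wz": 0,"jaw": -1}]}}

```text
time: 11.05
eef_pos: [588.8, 11.3, 232.5]
orientation: [-2.998, 0.934, -0.012]
contact_force: [-0.1, 0.5, -0.5]
grip_width: 1.001
grip_force: 0.0
```

>>> {"api": "play_rows", "payload": {"plan": [{"dx": 0,"dy": 0,"dz": 0,"wx": 0,"wy": 0,"wz": 0,"jaw": -1},{"dx": 0,"dy": 0,"dz": 0,"wx": 0,"wy": 0,"wz": 0,"jaw": -1}]}}

```text
time: 11.3
eef_pos: [585.7, 11.8, 226.2]
orientation: [2.999, -0.935, -0.004]
contact_force: [0.5, -0.6, -0.3]
grip_width: 0.996
grip_force: 0.0
```

```bash
python3 - <<'E'
from h import *
img,P=cloud('wrist'); save(img,'w4.png'); p=sense()['eef_pos']
f=fit(P,(587,12),92,108,80,-.603);print('nested',f)
Q=P.reshape(-1,3);Q=Q[np.isfinite(Q).all(1)];Q=Q[(abs(Q[:,2]-100)<8)&(np.hypot(*(Q[:,:2]-f[0][:2]).T)<72)]
a=np.array([np.cos(f[0][2]),np.sin(f[0][2])]);d=Q[:,:2]-f[0][:2];L=d@a;W=d@[-a[1],a[0]]
for l in(-52,0,30,60): k=abs(L-l)<6; print(l,k.sum(),np.median(Q[k,2]).round(1))
for l in(-31,31): k=abs(W-l)<4; print('w',l,k.sum(),np.median(Q[k,2]).round(1))
go(560,-277,170,1.245)
E
```

```text
nested (array([588.017,  11.472,  -0.606]), 1661, 0.97, 100.0)
-52 528 99.4
0 118 100.2
30 121 100.1
60 167 100.3
w -31 445 100.0
w 31 457 100.1
t 11.35 at [585.8  11.8 226.1] yaw -0.604 d [14.3  25.22  5.61] w [-0.002  0.003 -1.849] j6 1.99 F [ 0.6  0.5 -0.6] grip 0.998 0.0
```

View pics/w4.png

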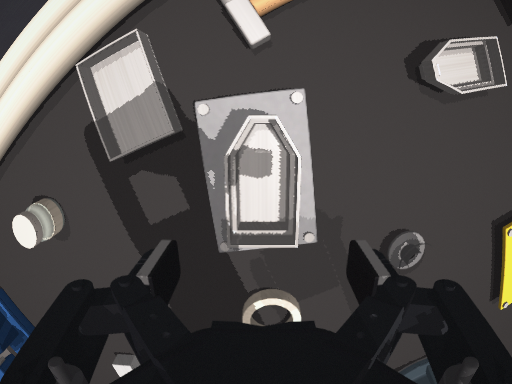

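The first tray has nested level: rim at z of about 100, seen at (263,180). Next is the second tray.

>>> {"api": "play_rows", "payload": {"plan": [{"dx": 3,"dy": 5,"dz": 0,"wx": 0,"wy": 0,"wz": -0.17,"jaw": -1},{"dx": 6,"dy": 10,"dz": 0,"wx": 0,"wy": 0,"wz": -0.35,"jaw": -1},{"dx": 9,"dy": 15,"dz": 0,"wx": 0,"wy": 0,"wz": -0.53,"jaw": -1},{"dx": 12,"dy": 20,"dz": 2,"wx": 0,"wy": 0,"wz": -0.71,"jaw": -1},{"dx": 14.3,"dy": 25.2,"dz": 5.6,"wx": 0,"wy": 0,"wz": -0.89,"jaw": -1}]}}

```text
time: 11.98
eef_pos: [562.2, -275.6, 174.1]
orientation: [3.107, 0.456, 0.002]
contact_force: [0.5, 0.1, 0.3]
grip_width: 1.002
grip_force: 0.0
```

>>> {"api": "play_rows", "payload": {"plan": [{"dx": 0,"dy": 0,"dz": 0,"wx": 0,"wy": 0,"wz": -0.18,"jaw": -1},{"dx": 0,"dy": 0,"dz": 0,"wx": 0,"wy": 0,"wz": -0.36,"jaw": -1},{"dx": 0,"dy": 0,"dz": 0,"wx": 0,"wy": 0,"wz": -0.54,"jaw": -1},{"dx": 0,"dy": 0,"dz": 0,"wx": 0,"wy": 0,"wz": -0.72,"jaw": -1},{"dx": 0,"dy": 0,"dz": 0,"wx": 0,"wy": 0,"wz": -0.9,"jaw": -1}]}}

```text
time: 12.6
eef_pos: [561.4, -272.7, 172.9]
orientation: [-2.599, -1.762, 0.001]
contact_force: [0.1, 0.1, -0.7]
grip_width: 0.999
grip_force: 0.0
```

>>> {"api": "play_rows", "payload": {"plan": [{"dx": 0,"dy": 0,"dz": 0,"wx": 0,"wy": 0,"wz": -0.05,"jaw": -1},{"dx": 0,"dy": 0,"dz": 0,"wx": 0,"wy": 0,"wz": -0.05,"jaw": -1},{"dx": 0,"dy": 0,"dz": 0,"wx": 0,"wy": 0,"wz": -0.05,"jaw": -1}]}}

```text
time: 12.98
eef_pos: [561.7, -272.8, 173.5]
orientation: [-2.561, -1.818, 0.001]
contact_force: [0.8, 0.1, -0.1]
grip_width: 0.999
grip_force: 0.0
```

```bash
python3 - <<'E'
from h import *
img,P=cloud('wrist'); save(img,'w5.png')
f=fit(P,(560,-277),38,54,80); print(f)
x=f[0]; go(x[0],x[1],41,x[2])
E
```

```text
(array([ 560.745, -277.614,    1.243]), 1569, 0.93, 45.1)
t 13.03 at [ 561.7 -272.9  173.7] yaw 1.235 d [-0.48  0.07 13.27] w [-0.001 -0.    -0.008] j6 -0.31 F [ 0.3 -0.   0. ] grip 0.999 0.0
```

View pics/w5.png

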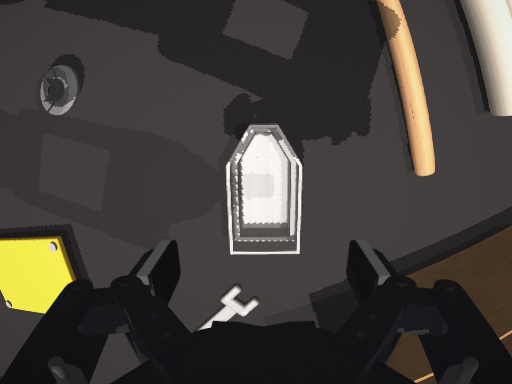

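The second tray is at (265,190), nose up in the image. The wrench lies behind it, clear of the fingers.

>>> {"api": "play_rows", "payload": {"plan": [{"dx": -0.5,"dy": 0.1,"dz": 4,"wx": 0,"wy": 0,"wz": -0.008,"jaw": -1},{"dx": -0.5,"dy": 0.1,"dz": 8,"wx": 0,"wy": 0,"wz": -0.008,"jaw": -1},{"dx": -0.5,"dy": 0.1,"dz": 11,"wx": 0,"wy": 0,"wz": -0.008,"jaw": -1},{"dx": -0.5,"dy": 0.1,"dz": 13.2,"wx": 0,"wy": 0,"wz": -0.008,"jaw": -1},{"dx": -0.5,"dy": 0.1,"dz": 13.2,"wx": 0,"wy": 0,"wz": -0.008,"jaw": -1}]}}

```text
time: 13.65
eef_pos: [560.1, -277.2, 40.3]
orientation: [-2.551, -1.828, 0.002]
contact_force: [0.2, -0.3, 0.3]
grip_width: 1.002
grip_force: 0.0
```

>>> {"api": "play_rows", "payload": {"plan": [{"dx": 0,"dy": 0,"dz": 0,"wx": 0,"wy": 0,"wz": 0,"jaw": 1},{"dx": 0,"dy": 0,"dz": 0,"wx": 0,"wy": 0,"wz": 0,"jaw": 1},{"dx": 0,"dy": 0,"dz": 0,"wx": 0,"wy": 0,"wz": 0,"jaw": 1},{"dx": 0,"dy": 0,"dz": 0,"wx": 0,"wy": 0,"wz": 0,"jaw": 1},{"dx": 0,"dy": 0,"dz": 0,"wx": 0,"wy": 0,"wz": 0,"jaw": 1}]}}

```text
time: 14.28
eef_pos: [562.3, -278.8, 44.0]
orientation: [2.551, 1.829, 0.001]
contact_force: [0.1, 0.7, 5.3]
grip_width: 0.757
grip_force: 47.5
```

>>> {"api": "play_rows", "payload": {"plan": [{"dx": 0,"dy": 0,"dz": -3,"wx": 0,"wy": 0,"wz": 0,"jaw": 1},{"dx": 0,"dy": 0,"dz": -7,"wx": 0,"wy": 0,"wz": 0,"jaw": 1},{"dx": 0,"dy": 0,"dz": -12,"wx": 0,"wy": 0,"wz": 0.15,"jaw": 1},{"dx": 0,"dy": 0,"dz": -17,"wx": 0,"wy": 0,"wz": 0.33,"jaw": 1},{"dx": 0,"dy": 0,"dz": -19,"wx": 0,"wy": 0,"wz": 0.51,"jaw": 1}]}}

```text
time: 14.9
eef_pos: [562.4, -278.8, 236.3]
orientation: [2.931, 1.117, 0.005]
contact_force: [0.0, 0.3, -2.0]
grip_width: 0.757
grip_force: 46.5
```

>>> {"api": "play_rows", "payload": {"plan": [{"dx": 0,"dy": 0,"dz": 0,"wx": 0,"wy": 0,"wz": 0.18,"jaw": 1},{"dx": 0,"dy": 0,"dz": 0,"wx": 0,"wy": 0,"wz": 0.36,"jaw": 1},{"dx": 0,"dy": 0,"dz": 0,"wx": 0,"wy": 0,"wz": 0.54,"jaw": 1},{"dx": 0,"dy": 0,"dz": 0,"wx": 0,"wy": 0,"wz": 0.72,"jaw": 1},{"dx": 0,"dy": 0,"dz": 0,"wx": 0,"wy": 0,"wz": 0.9,"jaw": 1}]}}

```text
time: 15.52
eef_pos: [560.9, -277.8, 231.8]
orientation: [-3.13, 0.27, 0.001]
contact_force: [-0.2, -0.6, -2.7]
grip_width: 0.765
grip_force: 46.4
```

```bash
python3 - <<'E'
from h import *
go(586.8,11.6,200,-.604)
E
```

```text
t 15.53 at [ 560.9 -277.8  231.8] yaw -0.172 d [ -2.4  -28.95   3.19] w [-0.     0.001  0.432] j6 1.09 F [-0.2 -0.6 -2.7] grip 0.765 46.4
```

>>> {"api": "play_rows", "payload": {"plan": [{"dx": -0.5,"dy": -5,"dz": 0,"wx": 0,"wy": 0,"wz": 0.12,"jaw": 1},{"dx": -1,"dy": -11,"dz": 0,"wx": 0,"wy": 0,"wz": 0.24,"jaw": 1},{"dx": -1.5,"dy": -17,"dz": 1,"wx": 0,"wy": 0,"wz": 0.36,"jaw": 1},{"dx": -2,"dy": -23,"dz": 2,"wx": 0,"wy": 0,"wz": 0.432,"jaw": 1},{"dx": -2.4,"dy": -28.9,"dz": 3.2,"wx": 0,"wy": 0,"wz": 0.432,"jaw": 1}]}}

```text
time: 16.15
eef_pos: [585.1, 12.9, 200.0]
orientation: [-3.002, 0.927, -0.001]
contact_force: [0.8, -0.2, -2.9]
grip_width: 0.755
grip_force: 46.5
```

>>> {"api": "play_rows", "payload": {"plan": [{"dx": 0,"dy": 0,"dz": 1,"wx": 0,"wy": 0,"wz": 0,"jaw": 1},{"dx": 0,"dy": 0,"dz": 2,"wx": 0,"wy": 0,"wz": 0,"jaw": 1},{"dx": 0,"dy": 0,"dz": 3,"wx": 0,"wy": 0,"wz": 0,"jaw": 1},{"dx": 0,"dy": 0,"dz": 3,"wx": 0,"wy": 0,"wz": 0,"jaw": 1},{"dx": 0,"dy": 0,"dz": 3,"wx": 0,"wy": 0,"wz": 0,"jaw": 1}]}}

```text
time: 16.77
eef_pos: [585.6, 10.0, 170.4]
orientation: [-3.001, 0.928, -0.001]
contact_force: [-0.0, -0.2, -1.6]
grip_width: 0.764
grip_force: 46.5
```

```bash
python3 - <<'E'
from h import *
img,P=cloud('wrist'); p=sense()['eef_pos']
f=fit(P,p[:2],p[2]-1,p[2]+8,80,-.603);print('held',f)
Q=P.reshape(-1,3);Q=Q[np.isfinite(Q).all(1)]
Q=Q[(np.abs(Q[:,2]-p[2]-2.5)<6)&(np.hypot(*(Q-p)[:,:2].T)<72)]-p
L=Q[:,:2]@[np.cos(-.603),np.sin(-.603)]
for l in(0,30,60): k=abs(L-l)<8; print(l,k.sum(),np.percentile(Q[k,2],[50,90]).round(1))
x=f[0]-[*p[:2],-.605]
go(587.8-x[0],11.8-x[1],145,-.605)
E
```

```text
held (array([585.182,  10.941,  -0.602]), 2005, 1.5, 171.8)
0 870 [1.5 6.9]
30 574 [1.1 1.8]
60 827 [1.1 2. ]
t 16.82 at [585.7  10.1 170.6] yaw -0.599 d [ 0.17 -0.22  2.56] w [-0.    -0.001  0.006] j6 1.99 F [-0.  -0.8 -1.7] grip 0.758 46.5
```

>>> {"api": "play_rows", "payload": {"plan": [{"dx": 0.13,"dy": -0.21,"dz": 0.8,"wx": 0,"wy": 0,"wz": 0.006,"jaw": 1},{"dx": 0.13,"dy": -0.21,"dz": 1.6,"wx": 0,"wy": 0,"wz": 0.006,"jaw": 1},{"dx": 0.13,"dy": -0.21,"dz": 2.0,"wx": 0,"wy": 0,"wz": 0.006,"jaw": 1},{"dx": 0.13,"dy": -0.21,"dz": 2.0,"wx": 0,"wy": 0,"wz": 0.006,"jaw": 1}]}}

```text
time: 17.32
eef_pos: [587.2, 12.1, 149.4]
orientation: [2.999, -0.934, -0.002]
contact_force: [0.4, 0.2, -2.8]
grip_width: 0.761
grip_force: 46.6
```

>>> {"api": "play_rows", "payload": {"plan": [{"dx": 0,"dy": 0,"dz": 0.2,"wx": 0,"wy": 0,"wz": 0,"jaw": 1},{"dx": 0,"dy": 0,"dz": 0.4,"wx": 0,"wy": 0,"wz": 0,"jaw": 1},{"dx": 0,"dy": 0,"dz": 0.6,"wx": 0,"wy": 0,"wz": 0,"jaw": 1},{"dx": 0,"dy": 0,"dz": 0.8,"wx": 0,"wy": 0,"wz": 0,"jaw": 1}]}}

```text
time: 17.82
eef_pos: [587.6, 11.9, 142.1]
orientation: [-2.999, 0.935, -0.0]
contact_force: [0.5, -0.3, -1.4]
grip_width: 0.758
grip_force: 46.6
```

```bash
python3 - <<'E'
from h import *
go(587.8,11.0,124,-.608)
E
```

```text
t 17.82 at [587.6  11.9 142.1] yaw -0.604 d [0.07 0.07 1.81] w [-0.    -0.     0.004] j6 1.99 F [ 0.5 -0.3 -1.4] grip 0.758 46.6
```

>>> {"api": "play_rows", "payload": {"plan": [{"dx": 0.05,"dy": 0.05,"dz": 0.2,"wx": 0,"wy": 0,"wz": 0.004,"jaw": 1},{"dx": 0.05,"dy": 0.05,"dz": 0.4,"wx": 0,"wy": 0,"wz": 0.004,"jaw": 1},{"dx": 0.05,"dy": 0.05,"dz": 0.6,"wx": 0,"wy": 0,"wz": 0.004,"jaw": 1},{"dx": 0.05,"dy": 0.05,"dz": 0.7,"wx": 0,"wy": 0,"wz": 0.004,"jaw": 1}]}}

```text
time: 18.32
eef_pos: [587.7, 11.3, 135.0]
orientation: [2.997, -0.941, -0.0]
contact_force: [-0.1, -0.2, -2.8]
grip_width: 0.759
grip_force: 46.6
```

>>> {"api": "play_rows", "payload": {"plan": [{"dx": 0,"dy": 0,"dz": 0.15,"wx": 0,"wy": 0,"wz": 0,"jaw": 1},{"dx": 0,"dy": 0,"dz": 0.3,"wx": 0,"wy": 0,"wz": 0,"jaw": 1},{"dx": 0,"dy": 0,"dz": 0.45,"wx": 0,"wy": 0,"wz": 0,"jaw": 1},{"dx": 0,"dy": 0,"dz": 0.45,"wx": 0,"wy": 0,"wz": 0,"jaw": 1}]}}

```text
time: 18.82
eef_pos: [587.6, 11.3, 130.5]
orientation: [2.997, -0.941, -0.001]
contact_force: [0.5, 0.2, -3.1]
grip_width: 0.762
grip_force: 46.6
```

>>> {"api": "play_rows", "payload": {"plan": [{"dx": 0,"dy": 0,"dz": 0.1,"wx": 0,"wy": 0,"wz": 0,"jaw": 1},{"dx": 0,"dy": 0,"dz": 0.2,"wx": 0,"wy": 0,"wz": 0,"jaw": 1},{"dx": 0,"dy": 0,"dz": 0.3,"wx": 0,"wy": 0,"wz": 0,"jaw": 1},{"dx": 0,"dy": 0,"dz": 0.4,"wx": 0,"wy": 0,"wz": 0,"jaw": 1}]}}

```text
time: 19.32
eef_pos: [587.7, 11.3, 126.6]
orientation: [-2.997, 0.941, 0.0]
contact_force: [-0.3, 0.3, -1.9]
grip_width: 0.757
grip_force: 46.6
```

>>> {"api": "play_rows", "payload": {"plan": [{"dx": 0,"dy": 0,"dz": 0.05,"wx": 0,"wy": 0,"wz": 0,"jaw": 1},{"dx": 0,"dy": 0,"dz": 0.1,"wx": 0,"wy": 0,"wz": 0,"jaw": 1},{"dx": 0,"dy": 0,"dz": 0.15,"wx": 0,"wy": 0,"wz": 0,"jaw": 1}]}}

```text
time: 19.7
eef_pos: [587.8, 11.3, 125.1]
orientation: [-2.997, 0.941, -0.0]
contact_force: [-1.1, -0.2, -2.9]
grip_width: 0.763
grip_force: 46.6
```

>>> {"api": "play_rows", "payload": {"plan": [{"dx": 0,"dy": 0,"dz": 0.05,"wx": 0,"wy": 0,"wz": 0,"jaw": 1},{"dx": 0,"dy": 0,"dz": 0.1,"wx": 0,"wy": 0,"wz": 0,"jaw": 1}]}}

```text
time: 19.95
eef_pos: [587.8, 11.3, 124.1]
orientation: [2.997, -0.941, 0.0]
contact_force: [-0.5, -0.0, -3.1]
grip_width: 0.761
grip_force: 46.6
```

>>> {"api": "play_rows", "payload": {"plan": [{"dx": 0,"dy": 0,"dz": 0.05,"wx": 0,"wy": 0,"wz": 0,"jaw": 1},{"dx": 0,"dy": 0,"dz": 0.1,"wx": 0,"wy": 0,"wz": 0,"jaw": 1}]}}

```text
time: 20.2
eef_pos: [587.8, 11.3, 124.0]
orientation: [2.997, -0.94, 0.0]
contact_force: [-4.9, 0.1, 8.0]
grip_width: 0.762
grip_force: 47.7
```

>>> {"api": "play_rows", "payload": {"plan": [{"dx": 0,"dy": 0,"dz": 0.05,"wx": 0,"wy": 0,"wz": 0,"jaw": 1},{"dx": 0,"dy": 0,"dz": 0.08,"wx": 0,"wy": 0,"wz": 0,"jaw": 1}]}}

```text
time: 20.45
eef_pos: [587.8, 11.2, 123.9]
orientation: [2.997, -0.94, 0.0]
contact_force: [-6.4, 1.5, 12.2]
grip_width: 0.763
grip_force: 48.2
```

The tray seated at 123.9, as predicted. I release, rise and check.

>>> {"api": "play_rows", "payload": {"plan": [{"dx": 0,"dy": 0,"dz": -0.1,"wx": 0,"wy": 0,"wz": 0,"jaw": -1},{"dx": 0,"dy": 0,"dz": -0.1,"wx": 0,"wy": 0,"wz": 0,"jaw": -1},{"dx": 0,"dy": 0,"dz": -0.1,"wx": 0,"wy": 0,"wz": 0,"jaw": -1},{"dx": 0,"dy": 0,"dz": -0.1,"wx": 0,"wy": 0,"wz": 0,"jaw": -1}]}}

```text
time: 20.95
eef_pos: [587.7, 11.2, 123.2]
orientation: [-2.997, 0.941, 0.0]
contact_force: [0.5, -0.4, -0.2]
grip_width: 1.0
grip_force: 0.0
```

>>> {"api": "play_rows", "payload": {"plan": [{"dx": 0,"dy": 0,"dz": -2,"wx": 0,"wy": 0,"wz": 0,"jaw": -1},{"dx": 0,"dy": 0,"dz": -5,"wx": 0,"wy": 0,"wz": 0,"jaw": -1},{"dx": 0,"dy": 0,"dz": -10,"wx": 0,"wy": 0,"wz": 0,"jaw": -1},{"dx": 0,"dy": 0,"dz": -13,"wx": 0,"wy": 0,"wz": 0,"jaw": -1},{"dx": 0,"dy": 0,"dz": -13,"wx": 0,"wy": 0,"wz": 0,"jaw": -1}]}}

```text
time: 21.58
eef_pos: [589.8, 11.0, 258.2]
orientation: [-2.997, 0.94, -0.012]
contact_force: [0.1, -0.0, -0.0]
grip_width: 0.999
grip_force: 0.0
```

>>> {"api": "play_rows", "payload": {"plan": [{"dx": 0,"dy": 0,"dz": 0,"wx": 0,"wy": 0,"wz": 0,"jaw": -1},{"dx": 0,"dy": 0,"dz": 0,"wx": 0,"wy": 0,"wz": 0,"jaw": -1}]}}

```text
time: 21.82
eef_pos: [586.8, 11.4, 251.8]
orientation: [2.997, -0.941, -0.004]
contact_force: [0.2, -0.3, -1.0]
grip_width: 1.003
grip_force: 0.0
```

```bash
python3 - <<'E'
from h import *
img,P=cloud('wrist'); save(img,'w6.png')
f=fit(P,(587,12),117,133,80,-.603);print('nested',f)
Q=P.reshape(-1,3);Q=Q[np.isfinite(Q).all(1)];Q=Q[(abs(Q[:,2]-125)<8)&(np.hypot(*(Q[:,:2]-f[0][:2]).T)<72)]
a=np.array([np.cos(f[0][2]),np.sin(f[0][2])]);d=Q[:,:2]-f[0][:2];L=d@a;W=d@[-a[1],a[0]]
for l in(-52,0,30,60): k=abs(L-l)<6; print(l,k.sum(),np.median(Q[k,2]).round(1))
for l in(-31,31): k=abs(W-l)<4; print('w',l,k.sum(),np.median(Q[k,2]).round(1))
E
```

```text
nested (array([588.081,  11.761,  -0.611]), 1672, 0.96, 125.0)
-52 528 124.5
0 114 125.1
30 117 125.2
60 180 125.2
w -31 446 125.0
w 31 451 125.1
```

View pics/w6.png

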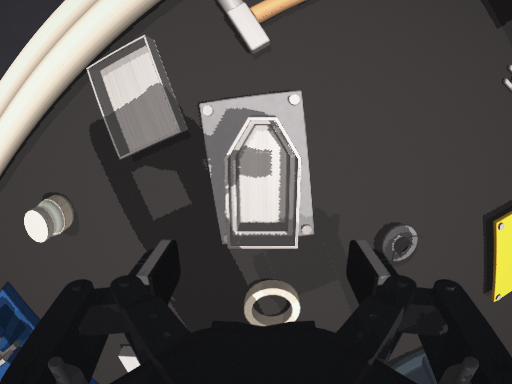

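The stack is level at (263,182), with its rim 25 mm higher than after the first tray and the axes aligned within 0.01 rad. I hand the job in.

```bash
python3 -c "
from plant import job
print(job.job_done())"
```

```text
the job is handed in; nothing more can be done
None
```

Both trays are nested on the bolted one, measured level and within about 0.3 mm and 0.01 rad of each other; nothing else was touched, and I handed the job in at about 22 s (no verdict was shown).

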